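Poise the awl over the guide bushing

TASK

Pull the awl straight up out of the tool rack, carry it over the brown carton to the piercing jig, and finish with it still held in the gripper: upright and still, its point hovering about one centimetre above the middle of the brass guide bushing, ready for piercing. The awl must not touch the jig or the carton, the two brushes stay standing in the rack, and the carton and the small things around stay where they are. Do not put the awl down or let go: the program ends while holding it.

Things in the scene. Friction and masses are not known exactly. Their poses are not given: they have to be found in the camera images.
- awl: needle awl, 129 mm long, about 0.03 kg: wooden handle about 11 mm thick, thin steel needle. Stands point down in one of the rack's sockets with a little play (leans up to 3 degrees). +y runs from handle end to point (down). For contact it is an 11 x 11 mm square bar over its whole length, sides along its x and z. Origin: halfway along, on one side, 5.5 mm off its middle line towards its -z.
- awl_tip (a point): the point (needle end) of the awl, on its middle line; axes as the awl's
- awl_handle (a point): the place to grip the awl, on the middle line of the handle, 109.5 mm from the point and 19.5 mm from the handle end; axes as the awl's
- rack: wooden tool rack fixed to the table: block 50 mm (its x) by 170 mm (its y) by 60 mm high, three sockets in a row at y = -55, 0 and +55 mm, 14 mm square, 55 mm deep. The awl stands in one, two brushes in the others; which is which varies. It may be on either side of the carton. Origin: centre of its underside; z up.
- brush_1: wooden ink brush, 135 mm long and 9 mm thick, standing bristles up in a socket of the rack; leave it there. Origin: halfway along, its +y axis from bristles to handle end (down).
- brush_2: wooden ink brush, 130 mm long and 9 mm thick, standing bristles up in a socket of the rack; leave it there. Origin: halfway along, its +y axis from bristles to handle end (down).
- jig: piercing jig fixed to the table across the carton from the rack: plywood board 120 x 100 x 14 mm, on it a round wooden lantern base (74 mm wide, top at 24 mm) between three pegs that end 26 mm up, and on that, off centre, a small brass bushing, at x = -20 mm, y = 0. Origin: centre of the board's underside; z up.
- guide (a point): centre of the top of the brass guide bushing on the jig (a ring 18 mm wide outside, 6 mm inside, top 28 mm above the table); z up
- carton: plain brown cardboard carton between rack and jig, 132 mm (its x) by 302 mm (its y) by 95 mm high, its long side pointing roughly away from the robot; loose, 1.2 kg. Origin: centre of its underside; z up.
- white_jar: small paint jar, 42 mm wide, 52 mm high, a bystander behind the work; origin: centre of its underside
- green_jar: small paint jar with a green band, 44 mm wide, 54 mm high, a bystander behind the work; origin: centre of its underside
- spool: spool of cream thread, 38 mm wide, 42 mm high, a bystander behind the work; origin: centre of its underside
- tape: black tape measure, 61 x 73 x 28 mm, a bystander behind the work; origin: centre of its underside
- marker: black capped marker, 140 mm long, 20 mm thick, lying far out to the left, a bystander; origin: centre of its underside

How it is judged:
On the way, in this order (a step that is already met when the one before it is completed fails the run):
1. the awl is held in the gripper and its point is clear above the top of the rack (z of awl_tip in the frame of rack above 0.063 m and contact force between the fingers and awl above 1 N), for 0.1 s.
2. the held awl passes over the carton (z of awl_tip in the frame of carton above 0.095 m and x of awl_tip in the frame of carton between -0.066 and 0.066 m and y of awl_tip in the frame of carton between -0.17 and 0.17 m and contact force between the fingers and awl above 1 N), for 0.05 s.
At the end, for the whole second after the job is handed in: The fingers hold the awl (over 1 N) upright within 8 degrees and still, its point within 8 mm sideways of the bushing's centre and 3 to 20 mm above the bushing's top, touching neither jig nor carton; both brushes still stand in the rack (horizontal distance between awl_tip and guide below 0.008 m and z of awl_tip in the frame of guide between 0.003 and 0.02 m and angle between awl's own y axis and vertical above 3.002 rad and contact force between the fingers and awl above 1 N and contact force between awl and jig below 0.1 N and contact force between awl and carton below 0.1 N and linear speed of awl below 0.02 m/s and z of each of brush_1, brush_2 in the frame of rack below 0.085 m and angle between each of brush_1, brush_2's own y axis and vertical above 2.942 rad); the arm keeps its last pose, push and grip.
It fails at once if the awl touches the jig (contact force between awl and jig above 0.5 N).
It fails at once if the awl touches the carton (contact force between awl and carton above 0.5 N).
It fails at once if the carton is shifted more than 15 mm (distance of carton from where it was at the start of the episode above 0.015 m).
It fails at once if a brush is pulled up or knocked out of its socket (distance of any of brush_1, brush_2 from where it was at the start of the episode above 0.025 m).
It fails at once if a bystander is moved more than 25 mm (distance of any of white_jar, green_jar, spool, tape, marker from where it was at the start of the episode above 0.025 m).
It also fails if it takes over 53 s, if anything falls off the work surface, if the arm or the gripper's body presses on something with over 40 N, if the wrist force passes 120 N, or if a joint passes its speed limit or range.

ROBOT

A 6-joint arm with a two-finger parallel gripper is mounted at the origin on a cart in front of the work surface, level with it; the furniture and walls round the work are solid. World frame = base frame: x ahead of the robot, y to its left, z up, the work surface at z = 0. Lengths are in m, angles in rad, forces in N, time in s.
With the tool pointing down it reaches from about 0.35 to 0.85 m from the base axis. Payload 8.1 kg.
Tool frame: the origin (TCP) lies between the finger pads; the fingertips stand 14 mm ahead of it and the grasp point (between the pads) lies 5 mm behind it; z points along the fingers, y is the line along which they close (so a half turn about z gives the same grasp; the last joint's range is limited). The gripper opens to 93 mm and grips with 3 to 60 N. Pads are 15 mm wide; open, the fingers measure 128 mm over their backs; the gripper's body (75 mm by 188 mm) begins 65 mm behind the grasp point.
Start: joints at [1.116, 0.13, 1.488, -0, 1.523, -0.085], TCP at [0.217, 0.559, 0.233] pointing down, gripper open.
Joint ranges: [-2.96, 2.96], [-0.89, 2.26], [0.02, 2.5], [-1.34, 4.48], [0, 2.73], [-2.66, 2.66]. Speed limits (rad/s): [2.39, 2.39, 2.79, 3.14, 3.14, 3.14].

INTERFACE

Orientations are given as a rotation vector (axis times angle).
In Python, from plant import robot gives the robot as it stands.
- The arm moves only by the tool arm_command, never from a script. Its argument "targets" is a list of rows, each an object of numbers: "x", "y", "z": the shift along the world's x, y, z in units of 500 mm (1.0 is 500 mm); "rx", "ry", "rz": the turn, a rotation vector about the world's x, y, z in units of 2 rad (1.0 is 2 rad); "claw": the closure in counts, from 0 (fully open) to 255 (shut). In form: [{"x": .., "y": .., "z": .., "rx": .., "ry": .., "rz": .., "claw": ..}, ...]. A call has 1 to 10 rows; each row is the pose to reach, as a shift and turn from the pose commanded when the call began; what a row does not reach only later rows make up. A row lasts 1/12 s, in which the tool goes at most 41.7 mm and 7.16 degrees, less where a joint would pass 70% of its speed; a pose out of reach is approached as far as the arm can. A call with a number of a shift or a turn outside -1 to 1 is refused whole. A call with a gripper value outside its range is refused whole. The fingers move at their own pace and stop on an object; "squeeze" is the grip in N (left out, the last holds). Time passes only in rows, so rows that repeat a pose let the fingers close. It gives the time, the measured TCP pose, the force, the opening and the grip force at its end, in the units of the state.
- robot.read_state(): the state, without advancing time (a new reading comes with each control period).
- robot.read_camera(name): name is "scene" or "top" or "wrist"; returns (picture, depth): 400x640x3 uint8, red, green, blue; 400x640 float32, m along the optical axis (not along the pixel's ray), 0 where there is no reading.
- robot.get_calibration(name): a dict with "intrinsics" (3x3 intrinsics, pixels), "origin" and "orientation" of the camera in the world. Camera axes: x right, y up, looking along -z (the intrinsics and any distortion apply to the point x, -y, -z); pixel columns grow to the right and rows downward; lengths in m; the calibration is good to about 2 mm. A picture is of the moment at which its call begins: read the wrist's pose just before it. get_calibration takes no time and is no camera call; for the wrist camera it gives the pose at the moment of the call.
- robot.close_job(): hands the job in; it is judged then, once.
The state is a dict: "t": time; "q": joint angles; "dq": joint speeds; "joint_torque": joint torques, N m; "tool_pos": TCP position; "orientation": TCP orientation; "force": force on the tool from outside, world axes, zero at the start; "wrist_torque": the same for the moment, N m; "opening": finger opening in m; "gripper_force": force on a finger pad.
Only numpy, scipy, OpenCV 4.12 (cv2) and the standard library are available. Lean on these libraries where they do the work, as an engineer would, in place of code of your own. Each camera call takes 0.05 s, during which the arm holds its last target. There are 200 camera calls.

## Working session

There is one attempt and no reset: what is moved stays moved. The work goes in short steps, Python scripts to look and compute and a tool call to move; the robot and the scene stay as the last step left them, time stands still between calls to the robot, and variables do not carry over. Pictures are saved under pics/ and viewed, at most 10 in all, crops included, and the job is handed in when it is done.

Besides the shell and the picture viewer there is one more tool, called after "Call:" as name(argument=value, ...), one argument or row to a line, values as JSON. arm_command: Moves the arm, as the interface text tells. Shifts and turns lie within -1 to 1; 1 stands for 500 mm of shift or 2 rad of turn. Its arguments: {"type":"object","properties":{"targets":{"type":"array","items":{"type":"object","properties":{"x":{"type":"number","minimum":-1,"maximum":1},"y":{"type":"number","minimum":-1,"maximum":1},"z":{"type":"number","minimum":-1,"maximum":1},"rx":{"type":"number","minimum":-1,"maximum":1},"ry":{"type":"number","minimum":-1,"maximum":1},"rz":{"type":"number","minimum":-1,"maximum":1},"claw":{"type":"number"}}}},"squeeze":{"type":"number"}},"required":["targets"]}

```bash
mkdir -p pics; cat > h.py <<'E'
import numpy as np, cv2
from scipy.spatial.transform import Rotation as R
from plant import robot
def grab(n):
    c=robot.get_calibration(n); p,d=robot.read_camera(n); return p,d,c
def mat(c):
    o=np.array(c["orientation"],float)
    return o if o.shape==(3,3) else R.from_rotvec(o).as_matrix()
def ray(c,u,v):
    K=np.array(c["intrinsics"]); a=np.linalg.solve(K,[u,v,1.]); return mat(c)@np.array([a[0],-a[1],-a[2]])
def onplane(c,u,v,z):
    o=np.array(c["origin"]); r=ray(c,u,v); return o+r*(z-o[2])/r[2]
def cloud(d,c):
    K=np.array(c["intrinsics"]); v,u=np.mgrid[:d.shape[0],:d.shape[1]]
    P=np.stack([(u-K[0,2])/K[0,0]*d,-(v-K[1,2])/K[1,1]*d,-d],-1)
    return P@mat(c).T+np.array(c["origin"])
def save(n,p): cv2.imwrite("pics/"+n+".png",cv2.cvtColor(p,cv2.COLOR_RGB2BGR))
def proj(c,P):
    K=np.array(c["intrinsics"]); q=(np.array(P)-np.array(c["origin"]))@mat(c); q=K@np.array([q[0],-q[1],-q[2]]); return q[:2]/q[2]
E
python3 - <<'E'
from h import *
for n in("top","scene"):
    p,d,c=grab(n); save(n+"0",p); np.savez(n+"0.npz",p=p,d=d); print(n,c)
print(robot.read_state())
E
```

```text
top {'intrinsics': array([[519.32559825,   0.        , 320.93211545],
       [  0.        , 519.32559825, 198.47359804],
       [  0.        ,   0.        ,   1.        ]]), 'origin': array([0.29013698, 0.05842798, 1.7175033 ]), 'orientation': array([ 0.1252343 , -0.14146567, -1.58642328])}
scene {'intrinsics': array([[473.18685633,   0.        , 315.72490434],
       [  0.        , 473.18685633, 193.09648335],
       [  0.        ,   0.        ,   1.        ]]), 'origin': array([-0.52945199, -0.66630367,  0.94269176]), 'orientation': array([ 0.9294755 , -0.48291571, -0.91617817])}
{'t': 0.1, 'q': array([ 1.11561747e+00,  1.31133620e-01,  1.48913672e+00,  2.24972197e-06,
        1.52297317e+00, -8.54112575e-02]), 'dq': array([ 3.62358054e-04, -5.37792907e-04, -3.71265949e-03, -1.29628682e-03,
       -7.50195591e-04,  6.34878224e-05]), 'joint_torque': array([ 1.29600747e-03, -5.61338389e+01, -4.93097126e+01,  7.69800693e-02,
        2.91080395e-02, -4.44996078e-05]), 'tool_pos': array([0.21661641, 0.55902872, 0.23168214]), 'orientation': array([-5.77444800e-01, -3.08761601e+00,  2.49771341e-03]), 'force': array([ 0.33678406, -0.02430077,  0.42187676]), 'wrist_torque': array([-0.00409109, -0.03011325,  0.03275816]), 'gripper_force': 0.0, 'opening': 0.09301806878237151}
```

View pics/top0.png

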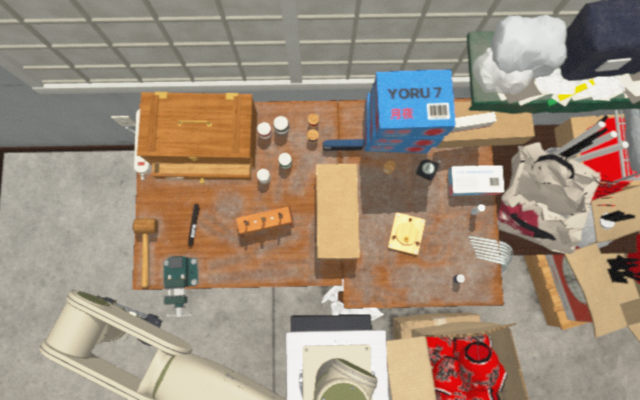

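View pics/scene0.png

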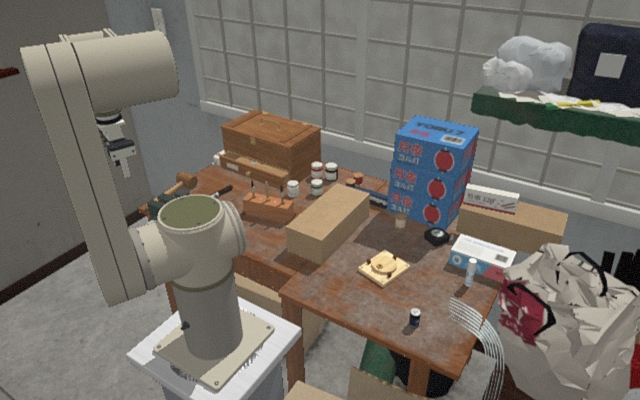

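Top view: rack at about (264,221), carton at (337,212), jig at (407,233). The gripper is out to the left. Next I measure these from depth and zoom in on the rack and jig.

```bash
python3 - <<'E'
from h import *
ims=[]
for n,boxes in(("top",[(225,190,305,250),(380,205,440,265)]),("scene",[(225,170,315,232)])):
    z=np.load(n+"0.npz"); p,d=z["p"],z["d"]; c=robot.get_calibration(n); P=cloud(d,c)
    for b in boxes: ims.append(cv2.resize(p[b[1]:b[3],b[0]:b[2]],(400,300),interpolation=cv2.INTER_CUBIC))
    if n=="top":
        def blob(m,name):
            k,l,s,ce=cv2.connectedComponentsWithStats(m.astype(np.uint8))
            i=1+s[1:,4].argmax(); mm=l==i; X=P[mm]; r=cv2.minAreaRect((X[:,:2]*1000).astype(np.float32))
            print(name,s[i],"z",np.median(X[:,2]),"rect",r)
        box=lambda x0,y0,x1,y1:(np.indices(d.shape)[1]>x0)&(np.indices(d.shape)[1]<x1)&(np.indices(d.shape)[0]>y0)&(np.indices(d.shape)[0]<y1)
        Z=P[...,2]
        blob(box(228,195,302,250)&(Z>.05)&(Z<.068),"rack")
        blob(box(300,150,370,270)&(Z>.085)&(Z<.105),"carton")
        blob(box(380,205,440,265)&(Z>.008)&(Z<.04),"jig")
        m=box(228,190,302,250)&(Z>.075); k,l,s,ce=cv2.connectedComponentsWithStats(m.astype(np.uint8))
        for i in range(1,k): print(s[i],P[l==i].mean(0),P[l==i].max(0))
        print("table",np.median(Z[235:245,320-60:300]))
save("crops",np.vstack([np.hstack(ims[:2]),np.hstack([ims[2],ims[2]*0])]))
E
```

```text
rack [236 207  55  26 763] z 0.06015353563598236 rect ((508.1794128417969, 226.03257751464844), (50.86910629272461, 170.41917419433594), 11.124088287353516)
carton [ 316  164   43   95 3829] z 0.0955928508115158 rect ((530.4368896484375, -10.369758605957031), (130.77232360839844, 301.2931823730469), 89.78855895996094)
jig [ 387  213   39   43 1075] z 0.018401736150926773 rect ((460.4783935546875, -239.19464111328125), (106.7214584350586, 121.81587982177734), 73.82089233398438)
[272 192   1   1   1] [0.29013698 0.05842798 1.7175033 ] [0.29013698 0.05842798 1.7175033 ]
[279 196   1   1   1] [0.29013698 0.05842798 1.7175033 ] [0.29013698 0.05842798 1.7175033 ]
[296 196   1   1   1] [0.29013698 0.05842798 1.7175033 ] [0.29013698 0.05842798 1.7175033 ]
[238 200   1   1   1] [0.29013698 0.05842798 1.7175033 ] [0.29013698 0.05842798 1.7175033 ]
[262 203   1   1   1] [0.29013698 0.05842798 1.7175033 ] [0.29013698 0.05842798 1.7175033 ]
[267 204   1   1   1] [0.29013698 0.05842798 1.7175033 ] [0.29013698 0.05842798 1.7175033 ]
[289 204   1   1   1] [0.29013698 0.05842798 1.7175033 ] [0.290136
[... 825 characters left out ...]
13698 0.05842798 1.7175033 ]
[274 228   1   1   1] [0.29013698 0.05842798 1.7175033 ] [0.29013698 0.05842798 1.7175033 ]
[249 232   2   2   2] [0.29013698 0.05842798 1.7175033 ] [0.29013698 0.05842798 1.7175033 ]
[237 236   1   1   1] [0.29013698 0.05842798 1.7175033 ] [0.29013698 0.05842798 1.7175033 ]
[263 237   1   1   1] [0.29013698 0.05842798 1.7175033 ] [0.29013698 0.05842798 1.7175033 ]
[256 238   1   1   1] [0.29013698 0.05842798 1.7175033 ] [0.29013698 0.05842798 1.7175033 ]
[239 248   1   1   1] [0.29013698 0.05842798 1.7175033 ] [0.29013698 0.05842798 1.7175033 ]
[250 249   1   1   1] [0.29013698 0.05842798 1.7175033 ] [0.29013698 0.05842798 1.7175033 ]
table 0.0006156220148687552
```

View pics/crops.png

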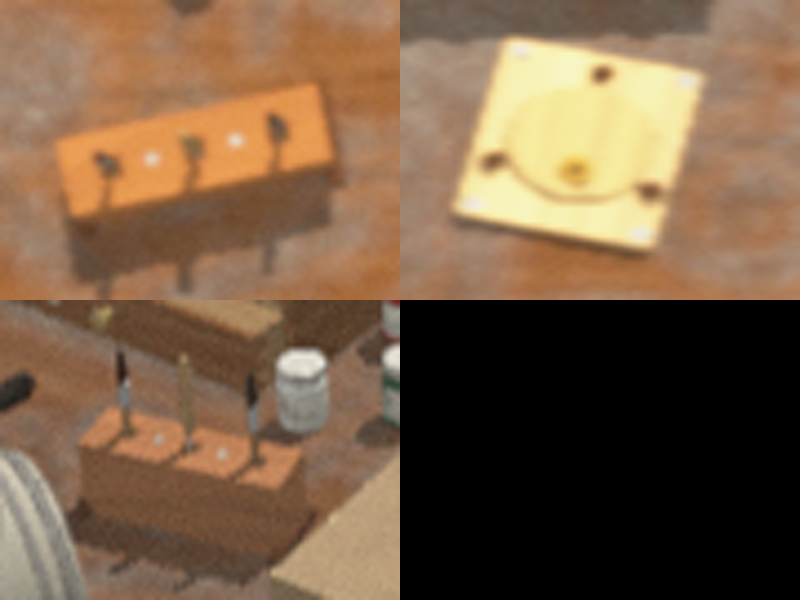

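The top-left crop shows the rack with the awl in the middle socket: no white ferrule or dark tip, and a light handle. The brushes are in the outer sockets, and the brass bushing is at about top pixel (406,239). I'll move above the awl with the closing line along the rack's x (11° yaw), so the fingers clear the brushes.

Call:
arm_command(
  targets=[
    {"x": 0.58, "y": -0.67, "z": 0.06, "rz": -0.503, "claw": 0},
    {"x": 0.58, "y": -0.67, "z": 0.06, "rz": -0.503, "claw": 0},
    {"x": 0.58, "y": -0.67, "z": 0.06, "rz": -0.503, "claw": 0},
    {"x": 0.58, "y": -0.67, "z": 0.06, "rz": -0.503, "claw": 0},
    {"x": 0.58, "y": -0.67, "z": 0.06, "rz": -0.503, "claw": 0},
    {"x": 0.58, "y": -0.67, "z": 0.06, "rz": -0.503, "claw": 0},
    {"x": 0.58, "y": -0.67, "z": 0.06, "rz": -0.503, "claw": 0},
    {"x": 0.58, "y": -0.67, "z": 0.06, "rz": -0.503, "claw": 0},
    {"x": 0.58, "y": -0.67, "z": 0.06, "rz": -0.503, "claw": 0},
    {"x": 0.58, "y": -0.67, "z": 0.06, "rz": -0.503, "claw": 0},
  ],
)

```text
schema error: expected keys x, y, z, rx, ry, rz, claw
```

```bash
python3 - <<'E'
from h import *
z=np.load("top0.npz"); p=z["p"]; c=robot.get_calibration("top")
h=cv2.cvtColor(p,cv2.COLOR_RGB2HSV)[205:265,380:440]
m=(h[...,1]>150)&(h[...,2]>120); m[:20]=0; m[45:]=0; m[:,:15]=0;m[:,38:]=0
v,u=np.nonzero(m); print(len(u),u.mean()+380,v.mean()+205); print("bush",onplane(c,u.mean()+380,v.mean()+205,.028),onplane(c,406.25,239,.028))
s=robot.read_state(); print(s["t"],s["tool_pos"],s["orientation"],s["q"])
p,d,c=grab("wrist"); save("w1",p); np.savez("w1.npz",p=p,d=d); print(c)
E
```

```text
14 405.7142857142857 238.5
bush [ 0.44114698 -0.23583905  0.028     ] [ 0.43948063 -0.23751008  0.028     ]
0.1 [0.21661641 0.55902872 0.23168214] [-5.77444800e-01 -3.08761601e+00  2.49771341e-03] [ 1.11561747e+00  1.31133620e-01  1.48913672e+00  2.24972197e-06
  1.52297317e+00 -8.54112575e-02]
{'intrinsics': array([[335.04195831,   0.        , 323.96214236],
       [  0.        , 335.04195831, 201.88720192],
       [  0.        ,   0.        ,   1.        ]]), 'origin': array([0.15713406, 0.58299774, 0.38377363]), 'orientation': array([-0.21317144, -0.14259308,  1.19365608])}
```

View pics/w1.png

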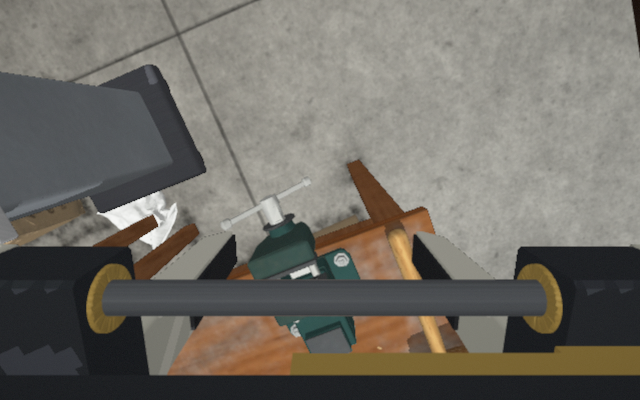

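The move was refused because every key is required, so this wrist view is from the start pose. It shows the vise and mallet, with the fingers at about (215,280) and (440,280). Sending again.

Call:
arm_command(
  targets=[
    {"x": 0.058, "y": -0.067, "z": 0.06, "rx": 0, "ry": 0, "rz": -0.05, "claw": 0},
    {"x": 0.116, "y": -0.134, "z": 0.06, "rx": 0, "ry": 0, "rz": -0.1, "claw": 0},
    {"x": 0.174, "y": -0.2, "z": 0.06, "rx": 0, "ry": 0, "rz": -0.15, "claw": 0},
    {"x": 0.232, "y": -0.267, "z": 0.06, "rx": 0, "ry": 0, "rz": -0.2, "claw": 0},
    {"x": 0.29, "y": -0.334, "z": 0.06, "rx": 0, "ry": 0, "rz": -0.25, "claw": 0},
    {"x": 0.348, "y": -0.4, "z": 0.06, "rx": 0, "ry": 0, "rz": -0.3, "claw": 0},
    {"x": 0.406, "y": -0.467, "z": 0.06, "rx": 0, "ry": 0, "rz": -0.35, "claw": 0},
    {"x": 0.464, "y": -0.534, "z": 0.06, "rx": 0, "ry": 0, "rz": -0.4, "claw": 0},
    {"x": 0.522, "y": -0.6, "z": 0.06, "rx": 0, "ry": 0, "rz": -0.45, "claw": 0},
    {"x": 0.58, "y": -0.67, "z": 0.06, "rx": 0, "ry": 0, "rz": -0.503, "claw": 0},
  ],
)

```text
t: 0.98
tool_pos: [0.4858, 0.2485, 0.2625]
orientation: [-2.0, -2.422, 0.0]
force: [0.5, 0.8, 0.5]
opening: 0.0931
gripper_force: 0.0
```

```bash
python3 - <<'E'
from h import *
s=robot.read_state(); print(s["t"],s["tool_pos"],s["orientation"],s["q"],s["dq"])
robot.read_camera("wrist")
s=robot.read_state(); M=R.from_rotvec(s["orientation"]).as_matrix(); print(s["t"],s["tool_pos"],np.degrees(np.arctan2(M[1,1],M[0,1])),M[:,2])
p,d,c=grab("wrist"); save("w2",p); np.savez("w2.npz",p=p,d=d,o=c["origin"],r=c["orientation"])
print(c["origin"],proj(c,[.5065,.2245,.136]),proj(c,[.496,.277,.131]),proj(c,[.517,.170,.128]))
E
```

```text
0.9833 [0.4857771  0.24852285 0.26247884] [-2.00032707e+00 -2.42231482e+00  8.56831284e-05] [ 3.78866885e-01 -2.75508957e-02  1.59748729e+00  6.96266004e-05
  1.57175667e+00  1.88612298e-01] [-0.8860041   0.26991967 -0.26212421  0.00338615 -0.01069167  0.39300021]
1.0333 [0.49004484 0.24257165 0.26226323] 10.14976009811499 [ 0.0021803  -0.00368737 -0.99999082]
[0.47987856 0.30787557 0.41404411] [336.99534709 220.73633348] [335.98520253 158.29605868] [336.97178169 275.13680904]
```

View pics/w2.png

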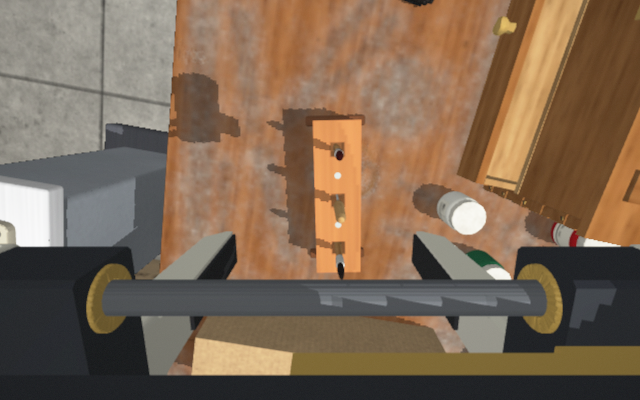

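Wrist view: the rack runs vertically, with the awl in the middle (base (338,200), top about (341,218)) and the brushes at (339,155) and (341,270). The arm was still moving, so I'll let it settle and then measure up close.

Call:
arm_command(
  targets=[
    {"x": 0, "y": 0, "z": 0, "rx": 0, "ry": 0, "rz": 0, "claw": 0},
    {"x": 0, "y": 0, "z": 0, "rx": 0, "ry": 0, "rz": 0, "claw": 0},
    {"x": 0, "y": 0, "z": 0, "rx": 0, "ry": 0, "rz": 0, "claw": 0},
  ],
)

```text
t: 1.33
tool_pos: [0.4841, 0.2513, 0.2625]
orientation: [-1.992, -2.429, 0.0]
force: [-0.5, -0.0, 0.6]
opening: 0.093
gripper_force: 0.0
```

```bash
python3 - <<'E'
from h import *
s=robot.read_state(); M=R.from_rotvec(s["orientation"]).as_matrix(); print(s["t"],s["tool_pos"],np.degrees(np.arctan2(M[1,1],M[0,1])),M[:,2],abs(s["dq"]).max())
p,d,c=grab("wrist"); np.savez("w3.npz",p=p,d=d,o=c["origin"],r=c["orientation"])
q=proj(c,[.5065,.2245,.134]); q2=proj(c,[.5065,.2245,.06]); print(q,q2)
a=int(q[0])-40; b=int(min(q[1],q2[1]))-25; print(a,b)
save("w3c",cv2.resize(p[b:b+60,a:a+80],(800,600),interpolation=cv2.INTER_CUBIC))
P=cloud(d,c); m=(P[...,2]>.075)&(P[...,2]<.15)&(abs(P[...,0]-.507)<.03)&(abs(P[...,1]-.2245)<.03); X=P[m]
for lo in np.arange(.075,.145,.01):
    k=X[(X[:,2]>=lo)&(X[:,2]<lo+.01)]
    if len(k): print(round(lo,3),len(k),k.mean(0))
E
```

```text
1.3333 [0.48413058 0.2513385  0.26247439] 11.303334280761419 [-5.27634726e-04  1.95751445e-04 -9.99999842e-01] 0.012868073195782787
[341.26535467 231.48093705] [337.93198914 209.52242559]
301 184
0.075 8 [0.50778635 0.22924139 0.08057337]
0.085 32 [0.50759683 0.22884374 0.08996973]
0.095 32 [0.50846062 0.22924688 0.1002648 ]
0.105 34 [0.50762017 0.22850193 0.10966399]
0.115 40 [0.50820641 0.22849042 0.12040254]
0.125 84 [0.50887872 0.22654435 0.13039314]
0.135 1 [0.50930756 0.226815   0.13503832]
```

View pics/w3c.png

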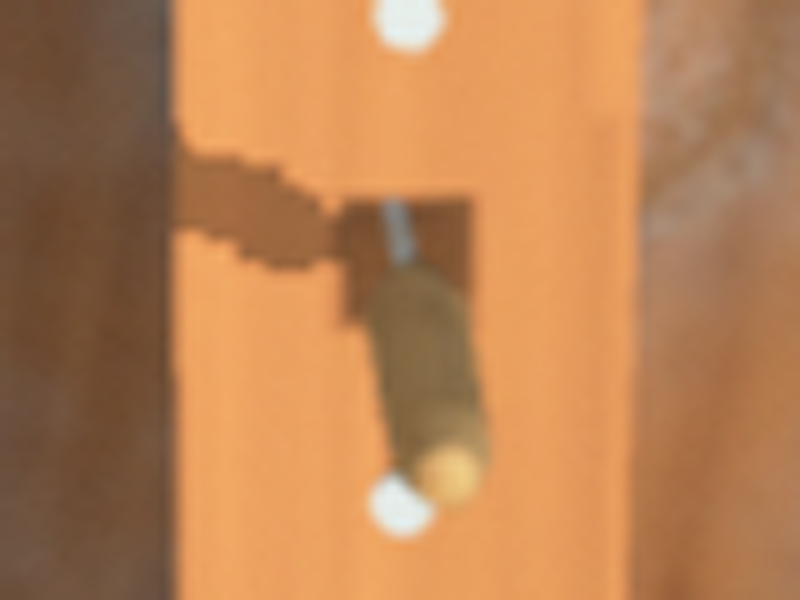

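The crop shows the awl's end at crop (450,473), which is pixel (346.0,231.3), and the socket centre at crop (405,262), which is (341.5,210.2). This confirms the awl: it has a needle and a plain handle.

```bash
python3 - <<'E'
from h import *
z=np.load("w3.npz"); c=robot.get_calibration("wrist"); c["origin"]=z["o"]; c["orientation"]=z["r"]
T=onplane(c,345.5,230.8,.134); S=onplane(c,341,209.7,.06); print(T,S)
a=S+(T-S)*(.1145-.06)/.074; print("handle",a); 
print("shift units",(a[:2]-[.4841,.2513])/.5,(.1095-.2625)/.5)
E
```

```text
[0.51002955 0.22584506 0.134     ] [0.5098401  0.22495751 0.06      ]
handle [0.50997963 0.22561118 0.1145    ]
shift units [ 0.05175925 -0.05137765] -0.30600000000000005
```

Call:
arm_command(
  targets=[
    {"x": 0.026, "y": -0.026, "z": 0, "rx": 0, "ry": 0, "rz": 0, "claw": 0},
    {"x": 0.052, "y": -0.0515, "z": 0, "rx": 0, "ry": 0, "rz": 0, "claw": 0},
    {"x": 0.052, "y": -0.0515, "z": -0.05, "rx": 0, "ry": 0, "rz": 0, "claw": 0},
    {"x": 0.052, "y": -0.0515, "z": -0.1, "rx": 0, "ry": 0, "rz": 0, "claw": 0},
    {"x": 0.052, "y": -0.0515, "z": -0.15, "rx": 0, "ry": 0, "rz": 0, "claw": 0},
    {"x": 0.052, "y": -0.0515, "z": -0.2, "rx": 0, "ry": 0, "rz": 0, "claw": 0},
    {"x": 0.052, "y": -0.0515, "z": -0.25, "rx": 0, "ry": 0, "rz": 0, "claw": 0},
    {"x": 0.052, "y": -0.0515, "z": -0.29, "rx": 0, "ry": 0, "rz": 0, "claw": 0},
    {"x": 0.052, "y": -0.0515, "z": -0.306, "rx": 0, "ry": 0, "rz": 0, "claw": 0},
    {"x": 0.052, "y": -0.0515, "z": -0.306, "rx": 0, "ry": 0, "rz": 0, "claw": 0},
  ],
)

```text
t: 2.22
tool_pos: [0.5086, 0.225, 0.1072]
orientation: [-1.991, -2.427, 0.006]
force: [-0.6, 0.1, -0.3]
opening: 0.0926
gripper_force: 0.0
```

Call:
arm_command(
  targets=[
    {"x": 0, "y": 0, "z": 0, "rx": 0, "ry": 0, "rz": 0, "claw": 100},
    {"x": 0, "y": 0, "z": 0, "rx": 0, "ry": 0, "rz": 0, "claw": 150},
    {"x": 0, "y": 0, "z": 0, "rx": 0, "ry": 0, "rz": 0, "claw": 180},
    {"x": 0, "y": 0, "z": 0, "rx": 0, "ry": 0, "rz": 0, "claw": 180},
    {"x": 0, "y": 0, "z": 0, "rx": 0, "ry": 0, "rz": 0, "claw": 180},
  ],
  squeeze=12,
)

```text
t: 2.63
tool_pos: [0.5116, 0.2248, 0.1108]
orientation: [1.994, 2.426, 0.002]
force: [-0.2, -0.4, 0.0]
opening: 0.0642
gripper_force: 0.0
```

Call:
arm_command(
  targets=[
    {"x": 0, "y": 0, "z": 0, "rx": 0, "ry": 0, "rz": 0, "claw": 200},
    {"x": 0, "y": 0, "z": 0, "rx": 0, "ry": 0, "rz": 0, "claw": 210},
    {"x": 0, "y": 0, "z": 0, "rx": 0, "ry": 0, "rz": 0, "claw": 220},
    {"x": 0, "y": 0, "z": 0, "rx": 0, "ry": 0, "rz": 0, "claw": 230},
    {"x": 0, "y": 0, "z": 0, "rx": 0, "ry": 0, "rz": 0, "claw": 240},
    {"x": 0, "y": 0, "z": 0, "rx": 0, "ry": 0, "rz": 0, "claw": 255},
    {"x": 0, "y": 0, "z": 0, "rx": 0, "ry": 0, "rz": 0, "claw": 255},
    {"x": 0, "y": 0, "z": 0, "rx": 0, "ry": 0, "rz": 0, "claw": 255},
    {"x": 0, "y": 0, "z": 0, "rx": 0, "ry": 0, "rz": 0, "claw": 255},
    {"x": 0, "y": 0, "z": 0, "rx": 0, "ry": 0, "rz": 0, "claw": 255},
  ],
  squeeze=15,
)

```text
t: 3.47
tool_pos: [0.5109, 0.2246, 0.1096]
orientation: [-1.995, -2.427, 0.0]
force: [0.2, 0.4, -0.7]
opening: 0.0095
gripper_force: 15.0
```

Call:
arm_command(
  targets=[
    {"x": 0, "y": 0, "z": 0.02, "rx": 0, "ry": 0, "rz": 0, "claw": 255},
    {"x": 0, "y": 0, "z": 0.05, "rx": 0, "ry": 0, "rz": 0, "claw": 255},
    {"x": 0, "y": 0, "z": 0.08, "rx": 0, "ry": 0, "rz": 0, "claw": 255},
    {"x": 0, "y": 0, "z": 0.11, "rx": 0, "ry": 0, "rz": 0, "claw": 255},
    {"x": 0, "y": 0, "z": 0.15, "rx": 0, "ry": 0, "rz": 0, "claw": 255},
    {"x": 0, "y": 0, "z": 0.19, "rx": 0, "ry": 0, "rz": 0, "claw": 255},
    {"x": 0, "y": 0, "z": 0.23, "rx": 0, "ry": 0, "rz": 0, "claw": 255},
    {"x": 0, "y": 0, "z": 0.27, "rx": 0, "ry": 0, "rz": 0, "claw": 255},
    {"x": 0, "y": 0, "z": 0.3, "rx": 0, "ry": 0, "rz": 0, "claw": 255},
    {"x": 0, "y": 0, "z": 0.3, "rx": 0, "ry": 0, "rz": 0, "claw": 255},
  ],
)

```text
t: 4.3
tool_pos: [0.5126, 0.2252, 0.2647]
orientation: [1.992, 2.424, 0.009]
force: [0.3, 0.2, 0.4]
opening: 0.009
gripper_force: 15.0
```

```bash
python3 - <<'E'
from h import *
robot.read_camera("wrist")
s=robot.read_state(); print(s["t"],s["tool_pos"],s["gripper_force"],s["opening"])
p,d,c=grab("wrist"); a=p
p2,d2,c2=grab("scene"); tp=s["tool_pos"]; np.savez("g.npz",p=p,d=d,o=c["origin"],r=c["orientation"],p2=p2,d2=d2)
q=proj(c2,tp-[0,0,.05]).astype(int); print(q, proj(c2,tp),proj(c2,tp-[0,0,.1045]),proj(c,tp),proj(c,tp-[0,0,.1045]))
b=p2[q[1]-45:q[1]+45,q[0]-40:q[0]+40]
save("g",np.hstack([cv2.resize(p[150:400,220:440],(400,454)),cv2.resize(b,(400,454),interpolation=cv2.INTER_CUBIC)]))
E
```

```text
4.35 [0.51203195 0.22500538 0.26235982] 15.000022798776627 0.009262942978945195
[264 160] [263.78350393 146.67039771] [266.25779907 174.93698661] [320.6860775  257.35283126] [321.37389939 204.46894029]
```

View pics/g.png

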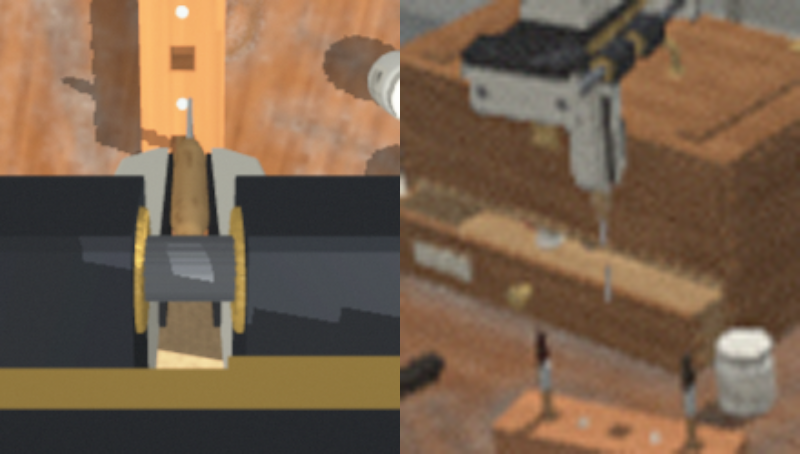

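The awl is held upright, with its tip at wrist pixel (324,204) and scene pixel (265.6,174.5), about where a vertical awl should be. Both brushes still stand. Now I carry it over the carton.

Call:
arm_command(
  targets=[
    {"x": -0.005, "y": -0.03, "z": 0, "rx": 0, "ry": 0, "rz": 0, "claw": 255},
    {"x": -0.015, "y": -0.1, "z": 0, "rx": 0, "ry": 0, "rz": 0, "claw": 255},
    {"x": -0.026, "y": -0.17, "z": 0, "rx": 0, "ry": 0, "rz": 0, "claw": 255},
    {"x": -0.037, "y": -0.24, "z": 0, "rx": 0, "ry": 0, "rz": 0, "claw": 255},
    {"x": -0.048, "y": -0.31, "z": 0, "rx": 0, "ry": 0, "rz": 0, "claw": 255},
    {"x": -0.059, "y": -0.38, "z": 0, "rx": 0, "ry": 0, "rz": 0, "claw": 255},
    {"x": -0.07, "y": -0.45, "z": 0, "rx": 0, "ry": 0, "rz": 0, "claw": 255},
    {"x": -0.081, "y": -0.52, "z": 0, "rx": 0, "ry": 0, "rz": 0, "claw": 255},
    {"x": -0.092, "y": -0.59, "z": 0, "rx": 0, "ry": 0, "rz": 0, "claw": 255},
    {"x": -0.103, "y": -0.66, "z": 0, "rx": 0, "ry": 0, "rz": 0, "claw": 255},
  ],
)

```text
t: 5.28
tool_pos: [0.4576, -0.1073, 0.2581]
orientation: [-1.993, -2.425, 0.002]
force: [-0.2, -0.4, -0.9]
opening: 0.0092
gripper_force: 15.0
```

Call:
arm_command(
  targets=[
    {"x": -0.011, "y": -0.07, "z": 0, "rx": 0, "ry": 0, "rz": 0, "claw": 255},
    {"x": -0.022, "y": -0.14, "z": 0, "rx": 0, "ry": 0, "rz": 0, "claw": 255},
    {"x": -0.033, "y": -0.21, "z": 0, "rx": 0, "ry": 0, "rz": 0, "claw": 255},
    {"x": -0.04, "y": -0.26, "z": 0, "rx": 0, "ry": 0, "rz": 0, "claw": 255},
    {"x": -0.04, "y": -0.263, "z": 0, "rx": 0, "ry": 0, "rz": 0, "claw": 255},
    {"x": -0.04, "y": -0.263, "z": 0, "rx": 0, "ry": 0, "rz": 0, "claw": 255},
    {"x": -0.04, "y": -0.263, "z": 0, "rx": 0, "ry": 0, "rz": 0, "claw": 255},
    {"x": -0.04, "y": -0.263, "z": 0, "rx": 0, "ry": 0, "rz": 0, "claw": 255},
  ],
)

```text
t: 5.95
tool_pos: [0.4392, -0.2359, 0.259]
orientation: [-1.993, -2.427, -0.0]
force: [-0.3, 0.0, 0.1]
opening: 0.0096
gripper_force: 15.0
```

```bash
cat > look.py <<'E'
from h import *
import sys
for _ in range(4): robot.read_camera("wrist")
s=robot.read_state(); tp=s["tool_pos"]; M=R.from_rotvec(s["orientation"]).as_matrix()
print(s["t"],tp,s["orientation"],s["gripper_force"],M[:,2])
p,d,c=grab("wrist"); p2,d2,c2=grab("scene"); pt,dt,ct=grab("top")
np.savez("j.npz",p=p,p2=p2,o=c["origin"],r=c["orientation"])
g=np.array([.440,-.2365,.028]); t=tp-[0,0,.1045]
out=[]
for n,P,C in(("wrist",p,c),("scene",p2,c2),("top",pt,ct)): print(n,"guide",proj(C,g),"tip",proj(C,t))
u,v=((proj(c,g)+proj(c,t))/2).astype(int); w=p[v-45:v+45,u-40:u+40]; print("wcrop origin",u-40,v-45,"scale 5")
u,v=((proj(c2,g)+proj(c2,t))/2).astype(int); w2=p2[v-45:v+45,u-40:u+40]; print("scrop origin",u-40,v-45)
save(sys.argv[1],np.hstack([cv2.resize(x,(400,450),interpolation=cv2.INTER_CUBIC) for x in(w,w2)]))
E
python3 look.py j1
```

```text
6.15 [ 0.43966838 -0.2360081   0.25965851] [1.99272743e+00 2.42865508e+00 1.30394861e-04] 15.00001385807991 [ 8.66479875e-05  3.62850622e-05 -9.99999996e-01]
wrist guide [322.83220908 177.76295689] tip [321.98381364 204.41802214]
scene guide [379.90874215 265.64785632] tip [382.12083367 230.44612839]
top guide [405.93335218 238.8470992 ] tip [412.92936204 235.08607128]
wcrop origin 282 146 scale 5
scrop origin 341 203
```

View pics/j1.png

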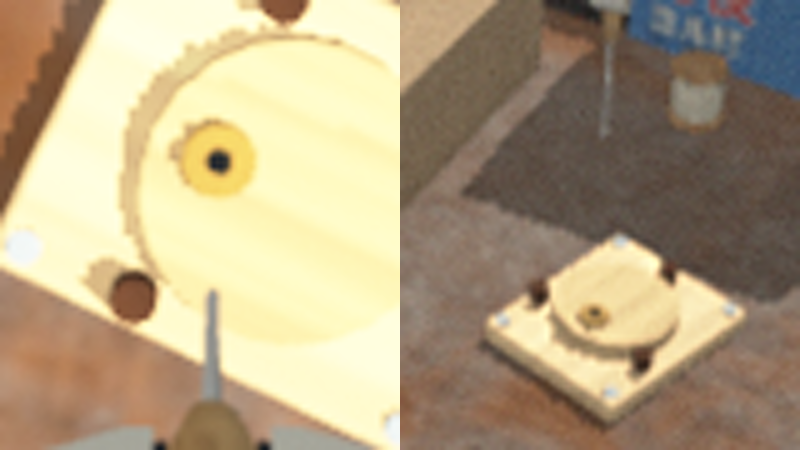

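Wrist crop: bushing hole at (325.1,177.7), tip at (323.9,203.7). Scene crop: bushing at (380,266), tip at (381.8,229.8). I'll triangulate the tip and the guide.

```bash
python3 - <<'E'
from h import *
z=np.load("j.npz"); c=robot.get_calibration("wrist"); c["origin"]=z["o"]; c["orientation"]=z["r"]; c2=robot.get_calibration("scene")
def tri(a,b):
    A=0;y=0
    for C,(u,v) in((c,a),(c2,b)):
        r=ray(C,u,v); r/=np.linalg.norm(r); Q=np.eye(3)-np.outer(r,r); A=A+Q; y=y+Q@C["origin"]
    return np.linalg.solve(A,y)
T=tri((324,203.8),(381.4,229.4)); print("tip",T,"guide tri",tri((325.2,177.8),(379.6,265.6)),"guide plane w",onplane(c,325.2,177.8,.028),"s",onplane(c2,379.6,265.6,.028))
print("tip on its height, w",onplane(c,324,203.8,.155),"tcp",robot.read_state()["tool_pos"])
E
```

```text
tip [ 0.44061472 -0.23398733  0.15754271] guide tri [ 0.44227457 -0.23550849  0.02619696] guide plane w [ 0.442701   -0.23601051  0.028     ] s [ 0.43971881 -0.23564752  0.028     ]
tip on its height, w [ 0.44114162 -0.23524425  0.155     ] tcp [ 0.4396495  -0.23643248  0.25975227]
```

Call:
arm_command(
  targets=[
    {"x": 0.003, "y": -0.002, "z": -0.03, "rx": 0, "ry": 0, "rz": 0, "claw": 255},
    {"x": 0.003, "y": -0.002, "z": -0.06, "rx": 0, "ry": 0, "rz": 0, "claw": 255},
    {"x": 0.003, "y": -0.002, "z": -0.09, "rx": 0, "ry": 0, "rz": 0, "claw": 255},
    {"x": 0.003, "y": -0.002, "z": -0.12, "rx": 0, "ry": 0, "rz": 0, "claw": 255},
    {"x": 0.003, "y": -0.002, "z": -0.15, "rx": 0, "ry": 0, "rz": 0, "claw": 255},
    {"x": 0.003, "y": -0.002, "z": -0.18, "rx": 0, "ry": 0, "rz": 0, "claw": 255},
    {"x": 0.003, "y": -0.002, "z": -0.205, "rx": 0, "ry": 0, "rz": 0, "claw": 255},
    {"x": 0.003, "y": -0.002, "z": -0.215, "rx": 0, "ry": 0, "rz": 0, "claw": 255},
    {"x": 0.003, "y": -0.002, "z": -0.22, "rx": 0, "ry": 0, "rz": 0, "claw": 255},
    {"x": 0.003, "y": -0.002, "z": -0.22, "rx": 0, "ry": 0, "rz": 0, "claw": 255},
  ],
)

```text
t: 7.13
tool_pos: [0.4408, -0.2378, 0.1494]
orientation: [-1.994, -2.427, 0.0]
force: [0.0, 0.2, -0.8]
opening: 0.0093
gripper_force: 15.0
```

```bash
python3 look.py j2
```

```text
7.3333 [ 0.44149968 -0.23829973  0.15070738] [1.99359902e+00 2.42576712e+00 2.34876376e-04] 14.999917298555374 [ 1.42590600e-03 -9.78219373e-04 -9.99998505e-01]
wrist guide [320.629885   196.55074366] tip [321.85889367 204.2804639 ]
scene guide [379.90874215 265.64785632] tip [381.03928483 260.74678777]
top guide [405.93335218 238.8470992 ] tip [407.42576185 237.85312131]
wcrop origin 281 155 scale 5
scrop origin 340 218
```

View pics/j2.png

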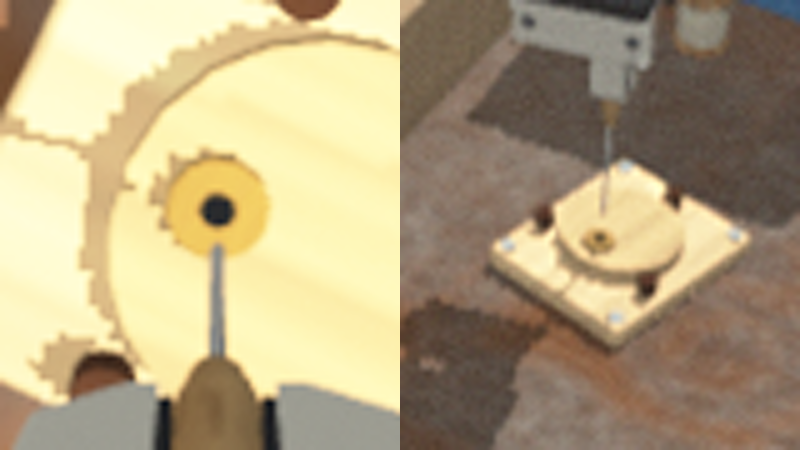

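Wrist crop: hole at (217,210), tip at (217,246), so the tip sits just in front of the bushing. Scene crop: tip at (604,213), bushing at (599,239). Computing the residual.

```bash
python3 - <<'E'
from h import *
z=np.load("j.npz"); c=robot.get_calibration("wrist"); c["origin"]=z["o"]; c["orientation"]=z["r"]; c2=robot.get_calibration("scene")
W=lambda x,y:(281+x/5-.4,155+y/5-.4); S=lambda x,y:(340+(x-400)/5-.4,218+y/5-.4)
g=onplane(c,*W(217,210),.028)
for h in(.044,.046,.048):
    print(h,(g-onplane(c,*W(217,246),h))[:2]*1000,"scene",(onplane(c2,*S(599,239),.028)-onplane(c2,*S(604,213),h))[:2]*1000)
E
```

```text
0.044 [-0.40375902  2.14389335] scene [-4.8930027  -0.16065161]
0.046 [-0.30395093  1.6450506 ] scene [-2.72419501  0.80007918]
0.048 [-0.20414285  1.14620786] scene [-0.55538731  1.76080998]
```

Call:
arm_command(
  targets=[
    {"x": -0.001, "y": 0.0026, "z": -0.006, "rx": 0, "ry": 0, "rz": 0, "claw": 255},
    {"x": -0.001, "y": 0.0026, "z": -0.012, "rx": 0, "ry": 0, "rz": 0, "claw": 255},
    {"x": -0.001, "y": 0.0026, "z": -0.017, "rx": 0, "ry": 0, "rz": 0, "claw": 255},
    {"x": -0.001, "y": 0.0026, "z": -0.017, "rx": 0, "ry": 0, "rz": 0, "claw": 255},
    {"x": -0.001, "y": 0.0026, "z": -0.017, "rx": 0, "ry": 0, "rz": 0, "claw": 255},
    {"x": -0.001, "y": 0.0026, "z": -0.017, "rx": 0, "ry": 0, "rz": 0, "claw": 255},
    {"x": -0.001, "y": 0.0026, "z": -0.017, "rx": 0, "ry": 0, "rz": 0, "claw": 255},
    {"x": -0.001, "y": 0.0026, "z": -0.017, "rx": 0, "ry": 0, "rz": 0, "claw": 255},
  ],
)

```text
t: 8.15
tool_pos: [0.4405, -0.2367, 0.1413]
orientation: [1.995, 2.427, 0.0]
force: [-0.3, 0.6, -0.2]
opening: 0.0094
gripper_force: 15.0
```

```bash
python3 look.py j3
```

```text
8.35 [ 0.44046773 -0.23664835  0.14121599] [ 1.99454527e+00  2.42702742e+00 -1.50846973e-05] 15.000048726797104 [ 1.08440231e-04 -1.01547408e-04 -9.99999989e-01]
wrist guide [321.53856873 201.49358421] tip [322.00411662 204.41627791]
scene guide [379.90874215 265.64785632] tip [380.18642469 263.27321987]
top guide [405.93335218 238.8470992 ] tip [406.42834047 238.45516916]
wcrop origin 281 157 scale 5
scrop origin 340 219
```

View pics/j3.png

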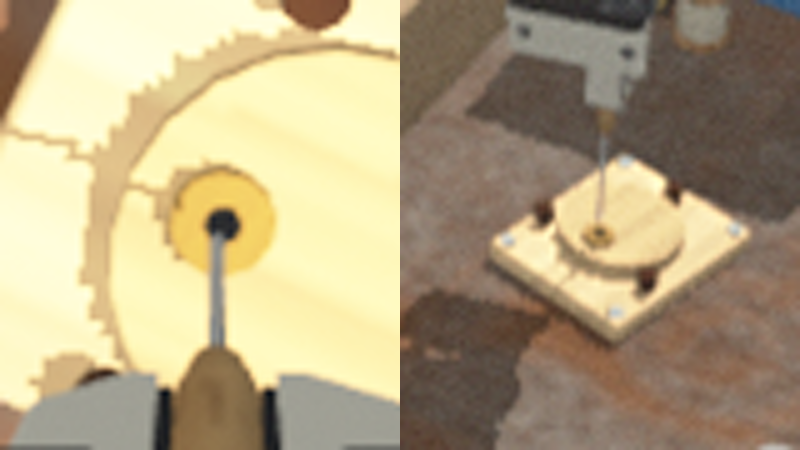

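The tip shows just in front of the bushing hole: wrist crop (218,235) against (222,224), scene crop (599,225) against (598,236). That puts it about 9–10 mm above the bushing and within about 1–2 mm sideways, so I'm handing in.

```bash
python3 -c "
from plant import robot
print(robot.close_job())"
```

```text
the job is handed in; nothing more can be done
None
```

The job is handed in with the awl gripped at 15 N, upright and still, its point about 1 cm above the middle of the bushing (within about 1–2 mm sideways by the last pictures); the hand-in gave no verdict.

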